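# Open the lock-out combination lock and present it

## Robot

A 6-joint arm with a two-finger parallel gripper is mounted at the origin on the work surface. World frame = base frame: x ahead of the robot, y to its left, z up, the work surface at z = 0. Lengths are in mm, angles in rad, forces in N, time in s.
With the tool pointing down it reaches from about 400 to 825 mm from the base axis. Payload 7 kg.
Tool frame: the origin (TCP) lies at the very end of the fingers, on their centre line; the grasp point (between the pads) lies 19 mm behind it; z points along the fingers, y is the line along which they close (so a half turn about z gives the same grasp; the last joint's range is limited). The gripper opens to 88 mm and grips with 3 to 60 N. Pads are 19 mm wide; open, the fingers measure 130 mm over their backs; the gripper's body (78 mm by 193 mm) begins 47 mm behind the grasp point.
Start: joints at [-0.823, 0.359, 0.012, 0, -1.224, -0.288], TCP at [299.515, -604.885, 226.561] pointing down, gripper open.
Joint ranges: [-3.07, 3.07], [-1.43, 2.12], [-1.02, 1.25], [-3.03, 1.67], [-3.05, -0], [-3.03, 3.03]. Speed limits (rad/s): [2.39, 2.39, 3.01, 3.14, 3.14, 3.14].

## Interface

Orientations are given as a rotation vector (axis times angle).
In Python, from workcell import sensors, imaging, sign_off gives the robot as it stands. The module is installed in compiled form; this text tells all that it offers.
- The arm moves only by the shell command python3 -m crank 'ROWS'. ROWS is JSON, a list of rows, each a list of 3 entries, a list of its own where there are three numbers: the shift along the tool's x, y, z in mm, then the turn about the tool's z in degrees, then the opening, from 0 (shut) to 1 (fully open). A call has 1 to 12 rows; each row is the pose to reach, as a shift and turn from the pose commanded when the call began, along the tool's axes at that moment; what a row does not reach only later rows make up. A row lasts 1/12 s, in which the tool goes at most 41.7 mm and 7.16 degrees, less where a joint would pass 70% of its speed; a pose out of reach is approached as far as the arm can. A call with a gripper value outside its range is refused whole. The fingers move at their own pace and stop on an object; the grip force is fixed at half the most. Time passes only in rows, so rows that repeat a pose let the fingers close. It gives the time, the measured TCP pose, the force, the opening and the grip force at its end, in the units of the state.
- sensors.read_state(): the state, without advancing time (a new reading comes with each control period).
- imaging.camera(name): name is "scene" or "top" or "wrist"; returns a dict with "image" (480x640x3 uint8, red, green, blue), "intrinsics" (3x3 intrinsics, pixels), "rvec" (rotation vector, rad) and "tvec" (3), from world to camera coordinates, as OpenCV has them. Camera axes: x right, y down, z forward; pixel columns grow to the right and rows downward; lengths in mm; the calibration is good to about 2 mm. A picture is of the moment at which its call begins. There is no depth.
- sign_off(): hands the job in; it is judged then, once.
Trained networks look in the newest picture that a camera, given by its name, has taken for a name from the list of things; names that differ only in an ending like _2 or _b are one class to them, and where a whole thing is asked for, a point or a joint stands for the part that bears it (a point fixed in the world has none). Each returns a list of dicts, best first, with "confidence" (0 to 1); they miss things now and then, are a little off and sometimes report something else, mostly with a low value. They report only what shows in the picture. A call takes as long as a camera call.
- imaging.masks_of(camera, name): "mask" (480x640 bool, what is visible of it) and "box" ([left, top, right, bottom] in pixels, round what is visible of it).
The state is a dict: "clock": time; "joints": joint angles; "dq": joint speeds; "tau": joint torques, N m; "tool_pos": TCP position; "orientation": TCP orientation; "contact_force": force on the tool from outside, world axes, zero at the start; "wrist_torque": the same for the moment, N m; "width": finger opening in mm; "finger_force": force on a finger pad.
Only numpy, scipy, OpenCV 4.12 (cv2) and the standard library are available. Lean on these libraries where they do the work, as an engineer would, in place of code of your own. Each camera call takes 0.05 s, during which the arm holds its last target. There are 200 camera calls.

## Task

Get the yellow combination lock ready to hand over: first swing the clamp lever of the blue socket block up and well over to the other side, then turn the black dial until its white pointer clicks in at the red mark, then pull the shackle up until it is open. Finish while holding the opened lock up in the gripper, at least 10 cm above the bench and touching nothing else; do not let go at the end, and leave the bowl, the tube and the hasp where they are.

Things in the scene. Friction and masses are not known exactly. Their poses are not given: they have to be found in the camera images.
- block: Dark blue socket block fixed to the bench: base 160 x 122 x 12 mm, four low walls (top 27 mm above the bench) round the pocket where the lock sits with 2 mm play. Origin on the bench plane under the pocket's centre; x along the pocket's length, y towards the steel lever post (two cheeks at y +42 to +58, x -21 to +5 mm, 72 mm high), z up.
- lever (a joint): Clamp lever, rad: 0 = shut, lying level across the lock's top along the block's -y; grows as its free end swings up and over (1.57 = upright) to the stop at 2.3, leaning over the block's +y side. Stiff hinge (about 0.14 N m), stays where it is left; must end over at more than 1.8. Starts at 0 to 0.3.
- lever_hinge (a point): Centre of the lever's hinge pin: at (-8, 50, 62) mm in the block's frame; the pin runs along the block's x.
- lever_grip (a point): Middle of the lever's red handle: a round bar 12 mm thick, 47 mm clear length, along the block's x, sticking out from the free end of the 10 mm wide arm towards the block's -x. 122 mm from the pin's axis; 28 mm from the arm's middle (block x = -36 mm). When shut it lies 72 mm to the block's -y side, free for fingers on both sides and below.
- lock: Loose yellow combination lock, case 136 x 60 x 42 mm, about 0.7 kg in all (varied), in the block's pocket with its underside 12 mm above the bench. Origin at the underside's centre; x along its length (shackle at x = -36, dial at x = +32 mm), axes parallel to the block's. Centre of mass near x = -20 mm. Red mark on its top at the +x end.
- dial (a joint): Dial angle, rad: grows clockwise seen from above, -0.1 to 2.7; a spring click at 0, 0.628, 1.257, 1.885, 2.513. At the click at 1.885 (within about 0.15) the white pointer meets the red mark and the lock is unlocked. Starts at a click from 0 to 1.257. Takes about 0.1 N m past a click; pulls itself into the nearest click when let go.
- dial_grip (a point): On the dial's axis, 70 mm above the lock's underside (82 mm above the bench), the height to grip: the dial's bar grip is 40 mm long, 14 mm thick and 32 mm tall (top 80 mm, foot 48 mm above the lock's underside), on a 44 mm round skirt. Site x points along the bar to the white pointer's end; it points along the lock's +x (red mark) when unlocked.
- shackle (a joint): How far the shackle is pulled out of the case, m: 0 = shut, 0.018 = fully open (stop). Slides along the lock's z with about 2 N of friction; blocked shut unless the dial is at the mark. At its stop it carries the lock.
- crown (a point): Middle of the steel shackle's level top bar: round, 10 mm in diameter, straight for 28 mm along the lock's y, between two legs 42 mm apart. The bar's axis is 82 mm above the lock's underside when shut (94 mm above the bench), 100 mm when open; below it is free down to the case's top 40 mm lower.
- bowl: Black plaster bowl, 110 mm across, 50 mm high, loose bystander. Origin under its centre.
- pylon: Upright aluminium leg tube, 48 mm foot, 130 mm high, loose bystander. Origin under its centre.
- hasp: Small red and steel lock-out hasp lying flat, 96 x 32 x 8 mm, loose bystander. Origin under the red plate's centre.

How it is judged:
By the outcome, as a careful person would: the job done as asked, in the order asked, and still so for the second after the job is handed in, while the arm keeps its last pose, push and grip.
It also fails if it takes over 72 s, if anything falls off the work surface, if the arm or the gripper's body presses on something with over 40 N, if the wrist force passes 120 N, or if a joint passes its speed limit or range.

## Working session

There is one attempt and no reset: what is moved stays moved. The work goes in short steps, Python scripts to look and compute and a shell command to move; the robot and the scene stay as the last step left them, time stands still between calls to the robot, and variables do not carry over. Pictures are saved under pics/ and viewed, at most 10 in all, crops included, and the job is handed in when it is done.

```bash
mkdir -p pics; cat > h.py <<'E'
import numpy as np, cv2
from workcell import sensors, imaging
def cam(n):
    c=imaging.camera(n); R=cv2.Rodrigues(np.array(c["rvec"],float))[0]
    return c["image"],np.array(c["intrinsics"],float),R,np.array(c["tvec"],float).ravel()
def ray(C,px,z):
    _,K,R,t=C; d=R.T@np.linalg.inv(K)@np.array([px[0],px[1],1.]); o=-R.T@t
    return o+d*(z-o[2])/d[2]
def proj(C,P):
    _,K,R,t=C; q=(R@np.atleast_2d(P).T).T+t; q=q@K.T; return q[:,:2]/q[:,2:]
E
python3 - <<'E'
from h import *
ims=[]
s=sensors.read_state(); print({k:np.round(v,3).tolist() for k,v in s.items()})
for n in("top","scene"):
    C=cam(n); cv2.imwrite(f"pics/{n}0.png",C[0][...,::-1]); print(n,(-C[2].T@C[3]).round())
    for o in("block","lock","lever","dial","shackle","bowl","pylon","hasp","lever_grip","crown"):
        for r in imaging.masks_of(n,o)[:2]:
            m=np.argwhere(r["mask"])[:,::-1]; ce=m.mean(0)
            rect=cv2.minAreaRect(m.astype(np.float32))
            print(o,round(r["confidence"],2),r["box"],ce.round(),ray(C,ce,30).round(),np.round(rect[2]),np.round(rect[1]))
E
```

```text
{'clock': 0.0, 'joints': [-0.823, 0.359, 0.011, -0.0, -1.224, -0.288], 'dq': [-0.0, -0.001, 0.001, 0.0, -0.001, 0.002], 'tau': [-0.002, -58.272, 29.306, 6.997, 0.007, -0.0], 'tool_pos': [299.291, -604.482, 225.645], 'orientation': [0.716, -3.058, -0.002], 'contact_force': [-0.753, 0.971, -0.397], 'wrist_torque': [-0.008, -0.012, -0.03], 'finger_force': 0.0, 'width': 87.67}
top [ 502.   76. 1354.]
block 0.62 [276.4, 236.4, 348.4, 307.2] [307. 274.] [562.  87.  30.] 4.0 [67. 71.]
lock 0.59 [294.8, 240.6, 327.3, 301.1] [312. 272.] [567.  75.  30.] 6.0 [29. 63.]
lever 0.91 [284.3, 272.3, 347.4, 299.7] [322. 279.] [550.  54.  30.] 23.0 [63. 22.]
dial 0.85 [300.7, 252.3, 323.0, 266.9] [313. 257.] [600.  72.  30.] 45.0 [19. 18.]
dial 0.37 [294.7, 239.5, 326.5, 301.0] [312. 272.] [566.  75.  30.] 6.0 [28. 62.]
shackle 0.65 [301.3, 286.9, 322.3, 290.9] [311. 288.] [531.  78.  30.] 90.0 [ 4. 20.]
shackle 0.59 [278.9, 177.1, 316.8, 205.4] [300. 191.] [752. 100.  30.] 31.0 [39. 14.]
bowl 0.58 [166.6, 218.6, 218.9, 269.5] [192. 243.] [638. 346.  30.] 45.0 [47. 49.]
pylon 0.67 [389.2, 261.1, 415.1
[... 814 characters left out ...]
65.  30.] 21.0 [22. 14.]
bowl 0.93 [403.5, 270.6, 450.4, 317.6] [426. 292.] [626. 340.  30.] 63.0 [47. 47.]
pylon 0.76 [233.1, 187.2, 258.7, 234.0] [243. 211.] [ 543. -141.   30.] 82.0 [45. 18.]
pylon 0.56 [296.2, 208.2, 346.1, 266.4] [320. 239.] [561.  69.  30.] 28.0 [30. 58.]
hasp 0.74 [288.1, 299.5, 321.8, 336.6] [305. 317.] [772. 107.  30.] 45.0 [41. 15.]
hasp 0.37 [294.9, 200.6, 346.1, 239.3] [315. 219.] [508.  37.  30.] 43.0 [56. 18.]
lever_grip 0.62 [293.2, 197.0, 345.9, 238.1] [316. 220.] [508.  39.  30.] 43.0 [56. 19.]
crown 0.54 [321.4, 209.6, 340.2, 227.5] [328. 216.] [485.  65.  30.] 21.0 [22. 12.]
crown 0.4 [307.1, 231.9, 324.8, 251.6] [315. 240.] [569.  58.  30.] 90.0 [19. 18.]
```

```bash
python3 - <<'E'
import cv2,numpy as np
a=cv2.imread("pics/top0.png")[225:315,260:360]; b=cv2.imread("pics/scene0.png")[185:290,275:375]
f=lambda i:cv2.resize(i,(400,420),interpolation=cv2.INTER_CUBIC) 
a=cv2.resize(a,(400,360),interpolation=cv2.INTER_CUBIC); a=cv2.copyMakeBorder(a,0,60,0,0,0)
cv2.imwrite("pics/c1.png",np.hstack([a,f(b)]))
E
```

```text
(no output)
```

View pics/c1.png

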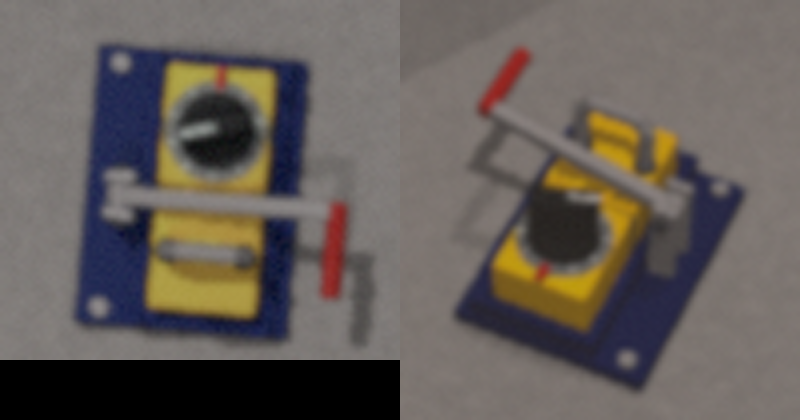

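The lever points to the block's −y side (red handle at crop px ~(334,251) top, (505,80) scene) and is slightly raised. The pointer is at +y, at about dial 0. Next I fit the poses.

```bash
cat >> h.py <<'E'
def bw(p,P):  # block->world, p=(x,y,yaw)
    c,s=np.cos(p[2]),np.sin(p[2]); P=np.atleast_2d(P).astype(float)
    return np.c_[P[:,0]*c-P[:,1]*s+p[0],P[:,0]*s+P[:,1]*c+p[1],P[:,2]]
def lev(th,x,r=122): return [x,50-r*np.cos(th),62+r*np.sin(th)]
E
python3 - <<'E'
from h import *
from scipy.optimize import least_squares
T=cam("top");S=cam("scene")
tp=lambda L:np.array(L)/4+[260,225]-.4
sp=lambda L:(np.array(L)-[400,0])/4+[275,185]-.4
base_t=tp([(98,45),(308,63),(288,340),(77,322)]); lock_t=tp([(168,62),(277,70),(260,318),(147,310)])
base_s=sp([(745,190),(640,388),(457,318)]); lh_t=tp([(334,251)]); lh_s=sp([(505,80)])
lock_s=sp([(493,268),(588,300)])
def f(q):
    p=q[:3];yo,th=q[3],q[4]; dt=q[5:7];ds=q[7:9]
    B=lambda L:bw(p,[(x,y+yo,z) for x,y,z in L])
    bt=[(80,61,12),(80,-61,12),(-80,-61,12),(-80,61,12)]
    bs=[(-80,61,12),(80,61,12),(80,-61,12)]
    lt=[(68,30,54),(68,-30,54),(-68,-30,54),(-68,30,54)]
    ls=[(68,-30,54),(68,30,54)]
    H=bw(p,lev(th,-36))
    r=[proj(T,B(bt))-base_t-dt,proj(T,bw(p,lt))-lock_t-dt,proj(S,B(bs))-base_s-ds,proj(S,bw(p,ls))-lock_s-ds,proj(T,H)-lh_t-dt,proj(S,H)-lh_s-ds]
    return np.concatenate([a.ravel() for a in r]+[dt*2,ds*2])
r=least_squares(f,[567,75,-.1,10,.2,0,0,0,0],loss="soft_l1"); q=r.x
print(q.round(3)); print(f(q).round(1))
p=q[:3]; np.save("p.npy",q[:5])
for n,P in(("hinge",[-8,50,62]),("handle",lev(q[4],-36)),("dial",[32,0,82]),("crown",[-36,0,94])): print(n,bw(p,P).round(1))
s=sensors.read_state(); R=cv2.Rodrigues(np.array(s["orientation"]))[0]; print(R.round(3))
w=cam("wrist"); print((R.T@(-w[2].T@w[3]-s["tool_pos"])).round(),w[1][0,0])
E
```

```text
[ 5.66168e+02  7.38560e+01 -9.30000e-02  1.13450e+01  2.47000e-01
  4.30000e-02 -9.50000e-02  8.00000e-02 -1.02000e-01]
[-0.3 -0.2  0.3 -0.9  0.5 -0.2 -0.4  0.4 -0.1  0.2 -0.3  0.1 -0.4 -0.5
  0.6 -0.5  0.3 -0.3  1.2 -0.3 -0.7 -0.9 -0.5  0.1 -0.3  1.   0.3  2.6
  0.6  0.   0.1 -0.2  0.2 -0.2]
hinge [[562.8 124.4  62. ]]
handle [[524.    9.2  91.8]]
dial [[598.   70.9  82. ]]
crown [[530.3  77.2  94. ]]
[[-0.896 -0.444  0.   ]
 [-0.444  0.896 -0.   ]
 [ 0.    -0.    -1.   ]]
[  69.   -1. -158.] 388.5532007985676
```

```bash
T='[[-474,450,0],32,0.33]'; python3 -m crank '[[[-474,450,0],32,0.33],[[-474,450,0],32,0.33],[[-474,450,0],32,0.33],[[-474,450,0],32,0.33],[[-474,450,0],32,0.33],[[-474,450,0],32,0.33],[[-474,450,0],32,0.33],[[-474,450,0],32,0.33],[[-474,450,0],32,0.33],[[-474,450,0],32,0.33],[[-474,450,0],32,0.33],[[-474,450,0],32,0.33]]'
python3 -c "
from workcell import sensors
print(sensors.read_state()['joints'])"
```

```text
clock: 2.25
tool_pos: [469.8, -139.8, 227.1]
orientation: [0.155, 3.137, 0.0]
contact_force: [0.9, 0.0, -0.2]
width: 28.7
finger_force: 0.0
[ 1.12913104e-01  4.94601293e-02 -3.83521414e-01  6.64519751e-05
 -1.13656612e+00 -1.78230981e+00]
```

```bash
python3 -m crank '[[[-39,153,0],0,0.33],[[-39,153,0],0,0.33],[[-39,153,0],0,0.33],[[-39,153,0],0,0.33],[[-39,153,0],0,0.33],[[-39,153,0],0,0.33],[[-39,153,0],0,0.33]]'
python3 - <<'E'
from h import *
s=sensors.read_state(); R=cv2.Rodrigues(np.array(s["orientation"]))[0]; print(R.round(3),s["tool_pos"])
q=np.load("p.npy"); C=cam("wrist"); im=C[0][...,::-1].copy()
pts={"h":lev(q[4],-36),"ha":lev(q[4],-13),"hb":lev(q[4],-60),"dial":[32,0,92],"crown":[-36,0,94],"c1":[68,30,54],"c2":[68,-30,54],"c3":[-68,30,54],"c4":[-68,-30,54]}
for k,P in pts.items():
    u=proj(C,bw(q,P))[0]; print(k,u.round()); cv2.circle(im,tuple(int(v) for v in u),3,(0,255,0),-1)
cv2.imwrite("pics/w1.png",im)
E
```

```text
clock: 2.83
tool_pos: [523.2, 6.7, 226.5]
orientation: [-0.154, -3.137, 0.0]
contact_force: [-0.5, -0.1, -0.2]
width: 29.0
finger_force: 0.0
[[-0.995  0.098 -0.   ]
 [ 0.098  0.995 -0.   ]
 [ 0.    -0.    -1.   ]] [523.15378895   6.69425409 226.48663687]
h [323. 233.]
ha [324. 262.]
hb [323. 202.]
dial [407. 314.]
crown [413. 233.]
c1 [429. 332.]
c2 [364. 332.]
c3 [439. 186.]
c4 [368. 186.]
```

View pics/w1.png

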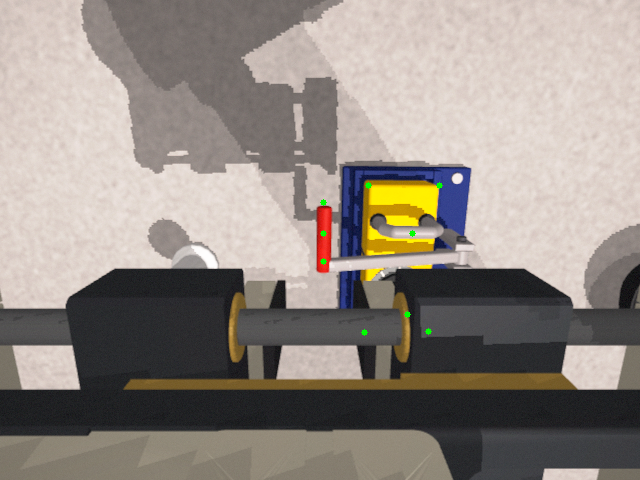

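The wrist view shows the red handle centred at px (324,239), about 4 mm from the prediction along x. The block and shackle match the fit, so I descend on the handle.

```bash
python3 -m crank '[[[-3,2.5,20],0,0.33],[[-3,2.5,50],0,0.33],[[-3,2.5,80],0,0.33],[[-3,2.5,110],0,0.33],[[-3,2.5,130],0,0.33],[[-3,2.5,148],0,0.33],[[-3,2.5,148],0,0.33]]'; python3 -m crank '[[[0,0,0],0,0],[[0,0,0],0,0],[[0,0,0],0,0],[[0,0,0],0,0],[[0,0,0],0,0]]'
```

```text
clock: 3.47
tool_pos: [524.0, 6.8, 75.4]
orientation: [-0.159, -3.132, 0.003]
contact_force: [-1.4, 0.2, -0.2]
width: 28.5
finger_force: 0.0
clock: 3.88
tool_pos: [527.7, 9.7, 79.9]
orientation: [0.155, 3.135, 0.003]
contact_force: [0.7, 4.6, -1.6]
width: 10.9
finger_force: 30.0
```

```bash
python3 -m crank '[[[0,2.5,-9],0,0],[[0,5.9,-17.7],0,0],[[0,14.3,-33.9],0,0],[[0,25,-48.8],0,0],[[0,37.8,-61.8],0,0],[[0,52.4,-72.8],0,0],[[0,68.5,-81.5],0,0],[[0,85.7,-87.7],0,0],[[0,103.6,-91.3],0,0],[[0,121.9,-92.1],0,0],[[0,121.9,-92.1],0,0]]'
```

```text
clock: 4.8
tool_pos: [540.9, 132.3, 174.2]
orientation: [0.151, 3.132, 0.002]
contact_force: [0.4, 0.1, 12.9]
width: 10.7
finger_force: 30.0
```

```bash
python3 -m crank '[[[0,9,0.6],0,0],[[0,18.2,1.9],0,0],[[0,27,4],0,0],[[0,35.9,6.5],0,0],[[0,44.5,10],0,0],[[0,52.7,13.7],0,0],[[0,63.2,19.9],0,0],[[0,69,23.5],0,0],[[0,74,27.7],0,0],[[0,74,27.7],0,0]]'
```

```text
clock: 5.63
tool_pos: [548.0, 204.7, 144.6]
orientation: [0.153, 3.134, 0.002]
contact_force: [6.7, -0.7, 0.7]
width: 10.9
finger_force: 30.0
```

```bash
python3 -m crank '[[[0,0,0],0,0.4],[[0,0,0],0,0.4],[[0,0,0],0,0.4],[[0,0,-20],0,0.4],[[0,0,-50],0,0.33],[[0,0,-80],0,0.33],[[0,0,-90],0,0.33],[[-35,-35,-90],0,0.33],[[-70,-70,-90],0,0.33],[[-100,-100,-90],0,0.33],[[-132,-128,-90],0,0.33],[[-132,-128,-90],0,0.33]]'; python3 -m crank '[[[0,0,0],0,0.33],[[0,0,0],0,0.33]]'
python3 - <<'E'
from h import *
s=sensors.read_state(); print(s["tool_pos"],s["joints"])
q=np.load("p.npy"); C=cam("wrist"); im=C[0][...,::-1].copy()
np.save("w2.npy",C[0])
for P in ([32,0,92],[-36,0,99],[68,30,54],[68,-30,54],[-68,30,54],[-68,-30,54],lev(2.27,-36)):
    u=proj(C,bw(q,P))[0]; print(u.round()); cv2.circle(im,tuple(int(v) for v in u),2,(0,255,0),-1)
cv2.imwrite("pics/w2.png",im)
E
```

```text
clock: 6.63
tool_pos: [666.4, 59.6, 232.5]
orientation: [-0.158, -3.137, 0.002]
contact_force: [-0.1, 1.6, -0.3]
width: 28.7
finger_force: 0.0
clock: 6.8
tool_pos: [664.5, 62.0, 232.2]
orientation: [-0.159, -3.136, 0.001]
contact_force: [0.6, 1.2, 0.2]
width: 28.9
finger_force: 0.0
[664.5324747   61.99323954 232.1879354 ] [ 3.84357285e-01  3.44123732e-01  3.55635444e-03 -2.65979141e-04
 -1.23188500e+00 -2.05628389e+00]
[323. 143.]
[323.  40.]
[358. 186.]
[288. 186.]
[361.   9.]
[283.  10.]
[561.  11.]
```

View pics/w2.png

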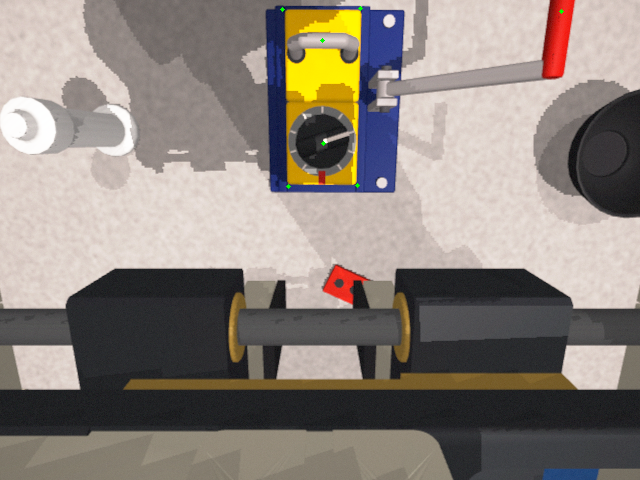

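```bash
python3 -m crank '[[[20,1,0],-7,0.33],[[40,2,0],-14,0.33],[[60,2,0],-21,0.33],[[67,2,0],-28,0.33],[[67,2,0],-35,0.33],[[67,2,0],-42,0.33],[[67,2,0],-49,0.33],[[67,2,0],-56,0.33],[[67,2,0],-63,0.33],[[67,2,0],-70,0.33],[[67,2,0],-77,0.33],[[67,2,0],-84,0.33]]'; python3 -m crank '[[[0,0,0],-7,0.33],[[0,0,0],-14,0.33],[[0,0,0],-21,0.33],[[0,0,0],-24.5,0.33],[[0,0,0],-24.5,0.33],[[0,0,0],-24.5,0.33]]'
python3 - <<'E'
from h import *
s=sensors.read_state(); R=cv2.Rodrigues(np.array(s["orientation"]))[0]; q=np.load("p.npy")
d=bw(q,[32,0,67])[0]-s["tool_pos"]; print("yaw",np.degrees(np.arctan2(R[1,0],R[0,0])),"shift",R.T@d,s["joints"])
E
```

```text
clock: 7.85
tool_pos: [597.2, 73.1, 233.5]
orientation: [-1.994, 2.427, 0.0]
contact_force: [-0.7, 0.0, 0.1]
width: 28.7
finger_force: 0.0
clock: 8.35
tool_pos: [597.5, 72.8, 233.4]
orientation: [-2.455, 1.96, -0.0]
contact_force: [-0.2, 0.1, -0.1]
width: 28.7
finger_force: 0.0
yaw -77.20971711455478 shift [ 2.03275206e+00 -1.20720614e-02  1.66400354e+02] [ 4.45470277e-01  2.34971832e-01 -1.46049195e-01 -1.60437780e-04
 -1.18931966e+00 -2.22178083e-01]
```

```bash
python3 -m crank '[[[2,0,30],0,0.33],[[2,0,60],0,0.33],[[2,0,90],0,0.33],[[2,0,120],0,0.33],[[2,0,140],0,0.33],[[2,0,155],0,0.33],[[2,0,165],0,0.33],[[2,0,165],0,0.33]]'; python3 -m crank '[[[0,0,0],0,0],[[0,0,0],0,0],[[0,0,0],0,0],[[0,0,0],0,0],[[0,0,0],0,0]]'
```

```text
clock: 9.02
tool_pos: [597.1, 69.9, 65.9]
orientation: [2.452, -1.959, -0.003]
contact_force: [-0.6, -1.2, 0.3]
width: 29.2
finger_force: 0.0
clock: 9.43
tool_pos: [598.6, 70.1, 69.3]
orientation: [-2.455, 1.959, -0.001]
contact_force: [-3.7, 1.2, 6.0]
width: 13.8
finger_force: 30.0
```

Gripped at 13.8 mm, matching the 14 mm bar. Next I turn it 108° clockwise.

```bash
python3 -m crank '[[[0,0,0],6,0],[[0,0,0],12,0],[[0,0,0],18,0],[[0,0,0],24,0],[[0,0,0],30,0],[[0,0,0],36,0],[[0,0,0],42,0],[[0,0,0],48,0],[[0,0,0],54,0],[[0,0,0],60,0],[[0,0,0],66,0],[[0,0,0],66,0]]';python3 -m crank '[[[0,0,0],6,0],[[0,0,0],12,0],[[0,0,0],18,0],[[0,0,0],24,0],[[0,0,0],30,0],[[0,0,0],36,0],[[0,0,0],42,0],[[0,0,0],42,0],[[0,0,0],42,0]]'
python3 - <<'E'
from h import *
s=sensors.read_state(); R=cv2.Rodrigues(np.array(s["orientation"]))[0]; print("yaw",np.degrees(np.arctan2(R[1,0],R[0,0])),s["wrist_torque"])
E
```

```text
clock: 10.43
tool_pos: [598.3, 70.2, 69.3]
orientation: [-0.982, 2.984, 0.001]
contact_force: [-6.8, 2.2, 7.2]
width: 14.0
finger_force: 30.0
clock: 11.18
tool_pos: [598.2, 70.7, 69.3]
orientation: [0.143, 3.138, 0.002]
contact_force: [-6.2, 4.1, 8.1]
width: 13.4
finger_force: 30.0
yaw 174.78718215467805 [ 1.40774463  2.39514952 -0.12617366]
```

```bash
python3 -m crank '[[[0,0,0],0,0.33],[[0,0,0],0,0.33],[[0,0,0],0,0.33],[[0,0,-15],0,0.33],[[0,0,-40],0,0.33],[[0,0,-80],0,0.33],[[0,0,-120],0,0.33],[[0,0,-163],0,0.33],[[-35,0,-163],0,0.33],[[-67,0,-163],0,0.33],[[-67,0,-163],0,0.33],[[-67,0,-163],0,0.33]]'
python3 - <<'E'
from h import *
C=cam("wrist"); q=np.load("p.npy")
for P in ([32,0,92],[52,0,92],[-36,0,99],[-36,14,99],[-36,-14,99],[68,30,54],[68,-30,54]): print(proj(C,bw(q,P))[0].round())
print(sensors.read_state()["tool_pos"])
cv2.imwrite("pics/w3.png",cv2.resize(C[0][0:270,240:440,::-1],(444,600),interpolation=cv2.INTER_CUBIC))
E
```

```text
clock: 12.18
tool_pos: [666.2, 63.5, 229.8]
orientation: [-0.143, -3.137, 0.001]
contact_force: [0.3, -0.4, -0.2]
width: 28.9
finger_force: 0.0
[322. 141.]
[322. 168.]
[322.  37.]
[343.  37.]
[301.  37.]
[356. 185.]
[286. 184.]
[665.33100671  63.59277237 229.96770743]
```

View pics/w3.png

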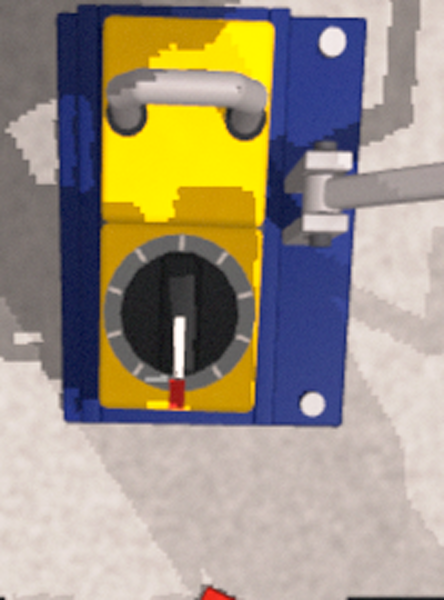

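The pointer meets the red mark, and the crown bar at crop px (187,87) matches the fit. Next I go over the crown.

```bash
python3 -m crank '[[[30,1,0],-7,0.33],[[65,2,0],-14,0.33],[[100,2,0],-21,0.33],[[136,2,0],-28,0.33],[[136,2,0],-35,0.33],[[136,2,0],-42,0.33],[[136,2,0],-49,0.33],[[136,2,0],-56,0.33],[[136,2,0],-63,0.33],[[136,2,0],-70,0.33],[[136,2,0],-77,0.33],[[136,2,0],-84,0.33]]'; python3 -m crank '[[[0,0,0],-6,0.33],[[0,0,0],-6,0.33],[[0,0,0],-6,0.33]]'
python3 - <<'E'
from h import *
s=sensors.read_state(); R=cv2.Rodrigues(np.array(s["orientation"]))[0]; q=np.load("p.npy")
d=bw(q,[-36,0.5,75])[0]-s["tool_pos"]; print("yaw",np.degrees(np.arctan2(R[1,0],R[0,0])),"shift",R.T@d)
E
```

```text
clock: 13.23
tool_pos: [529.2, 78.0, 231.2]
orientation: [-2.002, 2.42, -0.0]
contact_force: [0.2, 0.4, -1.3]
width: 29.0
finger_force: 0.0
clock: 13.48
tool_pos: [529.5, 78.1, 231.2]
orientation: [-2.115, 2.322, -0.0]
contact_force: [0.0, 0.4, 0.1]
width: 28.8
finger_force: 0.0
yaw -95.3330569185663 shift [  0.34489431  -0.8844144  156.158289  ]
```

```bash
python3 -m crank '[[[0,-1,30],0,0.33],[[0,-1,60],0,0.33],[[0,-1,90],0,0.33],[[0,-1,115],0,0.33],[[0,-1,135],0,0.33],[[0,-1,148],0,0.33],[[0,-1,156],0,0.33],[[0,-1,156],0,0.33]]'; python3 -m crank '[[[0,0,0],0,0],[[0,0,0],0,0],[[0,0,0],0,0],[[0,0,0],0,0],[[0,0,0],0,0]]'; python3 -m crank '[[[0,0,-4],0,0],[[0,0,-8],0,0],[[0,0,-12],0,0],[[0,0,-16],0,0],[[0,0,-20],0,0],[[0,0,-25],0,0],[[0,0,-30],0,0],[[0,0,-30],0,0],[[0,0,-30],0,0]]'
```

```text
clock: 14.15
tool_pos: [529.9, 77.6, 73.5]
orientation: [2.114, -2.32, -0.001]
contact_force: [0.2, -0.6, -0.5]
width: 28.9
finger_force: 0.0
clock: 14.57
tool_pos: [531.5, 78.4, 76.0]
orientation: [-2.118, 2.318, -0.001]
contact_force: [-2.4, 1.9, 6.1]
width: 8.6
finger_force: 30.0
clock: 15.32
tool_pos: [530.9, 78.1, 105.1]
orientation: [-2.119, 2.319, 0.0]
contact_force: [-0.4, 0.5, -6.0]
width: 8.9
finger_force: 29.9
```

```bash
python3 -m crank '[[[0,0,-5],0,0],[[0,0,-11],0,0],[[0,0,-19],0,0],[[0,0,-30],0,0],[[0,0,-43],0,0],[[0,0,-58],0,0],[[0,0,-74],0,0],[[0,0,-90],0,0],[[0,0,-106],0,0],[[0,0,-120],0,0],[[0,0,-130],0,0],[[0,0,-135],0,0]]'; python3 -m crank '[[[0,0,0],0,0],[[0,0,0],0,0],[[0,0,0],0,0],[[0,0,0],0,0],[[0,0,0],0,0],[[0,0,0],0,0]]'
python3 - <<'E'
from h import *
C=cam("scene");D=cam("top")
f=lambda i:cv2.resize(i[...,::-1],(400,500),interpolation=cv2.INTER_CUBIC)
cv2.imwrite("pics/s4.png",np.hstack([f(C[0][120:295,240:380]),f(D[0][200:325,250:350])]))
E
```

```text
clock: 16.32
tool_pos: [531.6, 78.3, 242.0]
orientation: [-2.118, 2.317, -0.001]
contact_force: [-0.4, -0.3, -5.6]
width: 9.1
finger_force: 29.9
clock: 16.82
tool_pos: [530.9, 78.0, 239.4]
orientation: [2.119, -2.318, -0.0]
contact_force: [-0.0, 0.4, -6.1]
width: 8.9
finger_force: 29.9
```

View pics/s4.png

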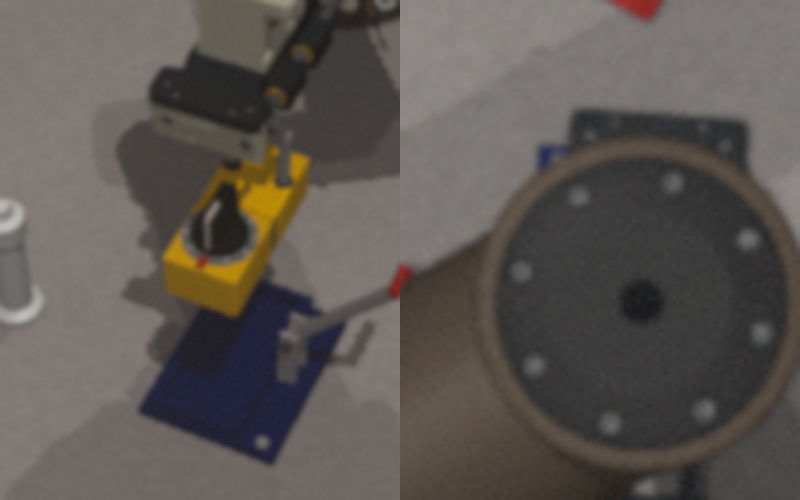

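```bash
python3 - <<'E'
from h import *
C=cam("scene"); q=np.load("p.npy")
for n,z in(("open",199.4),("shut",217.4)): print(n,proj(C,bw(q,[[68,-30,z],[68,30,z],[-68,30,z],[68,30,z-42]])).round(1).tolist())
m=lambda a,b:(round(a/400*140+240,1),round(b/500*175+120,1))
print(m(165,258),m(242,282),m(310,160),m(237,316))
s=sensors.read_state(); print(s["wrist_torque"],s["tool_pos"])
E
```

```text
open [[295.5, 209.6], [322.1, 218.9], [347.5, 175.5], [321.9, 231.8]]
shut [[295.2, 203.7], [322.2, 213.1], [348.0, 169.5], [322.0, 226.4]]
(297.8, 210.3) (324.7, 218.7) (348.5, 176.0) (322.9, 230.6)
[0.03245384 0.18940542 0.00590074] [531.0276913  78.0781973 239.7901213]
```

The corners match the open prediction within about 1 px in height, and the lock hangs level. Its underside is about 157 mm above the bench, so I hand it in.

```bash
python3 -c "
from workcell import sign_off
print(sign_off())"
```

```text
the job is handed in; nothing more can be done
None
```

I handed the job in: the lever is swung over to about 2.27 rad, the dial pointer is at the red mark, and the gripper holds the opened lock about 157 mm above the bench; I don't know the verdict, because sign-off returned none.

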